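# Hang the board carrier on the test bar and hold the enabling handle

### The job

Hang the saddle-shaped carrier with the green circuit boards astride the steel bar of the test stand, between the two orange collars, and let go of it. Then press the red pad of the yellow-cheeked dead-man handle half-way down, so that its paddle is level (pointer in the green band), never on into the red band, and keep it pressed there with the gripper: your program finishes while still holding it level. Leave the blue carrier and the other things on the bench where they are.

Things in the scene. Friction and masses are not known exactly. Their poses are not given: they have to be found in the camera images.
- carrier_grip (a point): Middle of the grip tab of the green carrier (see carrier), 105 mm above its feet, 24 mm above its roof. The black tab stands upright on the roof: 12 mm thick (x), 40 mm long (y), 48 mm high, its top 129 mm above the feet. Axes: z up, y along the carrier's channel.
- carrier_seat (a point): Middle of the underside of the green carrier's roof, which rests on the bar when hung: 75 mm above its feet, 30 mm below carrier_grip. The channel below is 36 mm wide (x) between the legs and open at both ends (y). Same axes as carrier_grip.
- spare_grip (a point): The middle of the grip tab of the other carrier, of the same build but with blue boards and stripes: to be left standing.
- bar_mid (a point): Middle of the axis of the test stand's horizontal steel bar, 16 mm in diameter, 170 mm above the bench. y along the bar, z up. Two orange collars 28 mm across have their inner faces 80 mm either side of this point; posts 22 by 14 mm, 180 mm high, stand 118 mm either side. Hung on the bar, the carrier's seat is 8 mm above this point.
- handle (a joint): Angle of the sprung dead-man paddle, rad: 0 released (sloping up 0.26 rad towards its pad), 0.26 level (half-way), 0.52 fully down. The spring pushes it back up; on the pad it takes about 3 N to start, 8 to 9 N level, 14 N at the bottom. A pointer at its side runs along a small upright gauge: green from 0.18 to 0.34, red beyond 0.44.
- handle_pad (a point): Centre of the upper face of the red pad (40 mm along x, 50 mm wide) at the paddle's free end, which points roughly to the robot. x: along the paddle to the pivot; z: out of the face. Pivot axis: 110 mm along x, 12 mm below along z, 70 mm above the bench. Face height: 110 mm released, 82 level, 53 at the bottom. The gauge, 98 mm high, stands 60 mm towards the pivot, 42 mm to +y.
- carrier: Green carrier, loose, 0.15 to 0.3 kg: an upside-down aluminium U with a green circuit board on both outer flanks and green stripes on top, standing on its two legs. 48 mm over the legs (x), 90 mm long (y), 81 mm high to the top of its 6 mm roof. Origin between its feet on their underside. The same either way round.
- stand: The test stand, fixed: grey foot 70 by 270 by 16 mm with the two posts and the bar; origin under the middle of the bar on the bench, y along the bar.
- mouse: Black computer mouse, loose, 64 mm across, 33 mm high; origin under its middle.
- cleaner: White and red bottle, loose, 48 mm in diameter, 150 mm high; origin under its middle.
- driver: Blue-handled screwdriver lying on the bench, loose; origin on its underside.

How it is judged:
By the outcome, as a careful person would: the job done as asked, in the order asked, and still so for the second after the job is handed in, while the arm keeps its last pose, push and grip.
It also fails if it takes over 51 s, if anything falls off the work surface, if the arm or the gripper's body presses on something with over 40 N, if the wrist force passes 120 N, or if a joint passes its speed limit or range.

### The arm

A 6-joint arm with a two-finger parallel gripper is mounted at the origin on the work surface. World frame = base frame: x ahead of the robot, y to its left, z up, the work surface at z = 0. Lengths are in m, angles in rad, forces in N, time in s.
With the tool pointing down it reaches from about 0.35 to 0.775 m from the base axis. Payload 5.5 kg.
Tool frame: the origin (TCP) lies between the finger pads; the fingertips stand 11 mm ahead of it and the grasp point (between the pads) lies 8 mm behind it (tips_ahead is the distance from the TCP to the fingertips, in m); z points along the fingers, y is the line along which they close (so a half turn about z gives the same grasp; the last joint's range is limited). The gripper opens to 85 mm and grips with 20 to 120 N. Pads are 22 mm wide; open, the fingers measure 114 mm over their backs; the gripper's body (76 mm by 85 mm) begins 54 mm behind the grasp point. The pads swing forward as they close: fully open they stand 13 mm farther back than shut.
Start: joints at [1.074, 0.313, 0.046, 1.304, 0, 1.431], TCP at [0.201, 0.539, 0.242] pointing down, gripper open.
Joint ranges: [-2.76, 2.76], [-0.86, 1.69], [-1.03, 1.26], [-2.2, 2.34], [-1.47, 1.5], [-3.14, 3.14]. Speed limits (rad/s): [2.57, 2.57, 3.14, 3.14, 3.14, 3.14].

### API

Orientations are given as a unit quaternion [w, x, y, z].
In Python, from workcell import * gives the robot as it stands. The module is installed in compiled form; this text tells all that it offers.
- The arm moves only by the tool jog_arm, never from a script. Its argument "moves" is a list of rows, each an object with "fingers": the closure, from 0 (fully open) to 1 (shut); "slide": the shift along the tool's x, y, z in mm, a list of three; "angular": the turn, a rotation vector about the tool's x, y, z in degrees, a list of three. A call has 1 to 10 rows; each row is the pose to reach, as a shift and turn from the pose commanded when the call began, along the tool's axes at that moment; what a row does not reach only later rows make up. A row lasts 1/12 s, in which the tool goes at most 41.7 mm and 7.16 degrees, less where a joint would pass 70% of its speed; a pose out of reach is approached as far as the arm can. A call with a gripper value outside its range is refused whole. The fingers move at their own pace and stop on an object; "squeeze" is the grip in N (left out, the last holds). Time passes only in rows, so rows that repeat a pose let the fingers close. It gives the time, the measured TCP pose, the force, the opening and the grip force at its end, in the units of the state.
- get_state(): the state, without advancing time (a new reading comes with each control period).
- read_camera(name): name is "side" or "top"; returns a dict with "color" (420x560x3 uint8, red, green, blue), "fovy" (degrees; the focal length in pixels is half the picture's height over the tangent of half this angle, whatever the lens; pixels are square), "cx", "cy" (the principal point, pixels), "D" ([k1, k2, p1, p2, k3] as OpenCV has them; the pictures are not rectified), "world_from_camera" (4x4, takes a point from camera to world coordinates). Camera axes: x right, y down, z forward; pixel columns grow to the right and rows downward; lengths in m; the calibration is good to about 2 mm. A picture is of the moment at which its call begins. There is no depth.
- hand_in(): hands the job in; it is judged then, once.
Trained networks look in a picture, given as the dict that the camera call returned (one of the last four; its "shot" number tells which), for a name from the list of things; names that differ only in an ending like _2 or _b are one class to them, and where a whole thing is asked for, a point or a joint stands for the part that bears it (a point fixed in the world has none). Each returns a list of dicts, best first, with "p" (0 to 1); they miss things now and then, are a little off and sometimes report something else, mostly with a low value. They report only what shows in the picture. A call takes as long as a camera call.
- look_for(target, picture): "point" ([column, row] in pixels, amid what is visible of it).
- tip_of(target, picture): "point" ([column, row] in pixels: a listed point, or the origin of a listed thing).
The state is a dict: "clock": time; "joint_pos": joint angles; "qvel": joint speeds; "tau": joint torques, N m; "tcp_pos": TCP position; "orientation": TCP orientation; "wrist_force": force on the tool from outside, world axes, zero at the start; "ft_torque": the same for the moment, N m; "finger_gap": finger opening in m; "grip_force": force on a finger pad.
Only numpy, scipy, OpenCV 4.12 (cv2) and the standard library are available. Lean on these libraries where they do the work, as an engineer would, in place of code of your own. Each camera call takes 0.05 s, during which the arm holds its last target. There are 200 camera calls.

## Working session

There is one attempt and no reset: what is moved stays moved. The work goes in short steps, Python scripts to look and compute and a tool call to move; the robot and the scene stay as the last step left them, time stands still between calls to the robot, and variables do not carry over. Pictures are saved under pics/ and viewed, at most 10 in all, crops included, and the job is handed in when it is done.

Besides the shell and the picture viewer there is one more tool, called after "Request:" as name([rows], argument=value, ...), one row to a line, values as JSON. jog_arm: Moves the arm, as the interface text tells. Its arguments: {"type":"object","properties":{"moves":{"type":"array","items":{"type":"object","properties":{"fingers":{"type":"number"},"slide":{"type":"array","items":{"type":"number"}},"angular":{"type":"array","items":{"type":"number"}}}}},"squeeze":{"type":"number"}},"required":["moves"]}

```bash
mkdir -p pics; cat > h.py <<'E'
from workcell import *
import numpy as np, cv2
def K(p):
    h=p["color"].shape[0]; f=h/2/np.tan(np.radians(p["fovy"])/2)
    return np.array([[f,0,p["cx"]],[0,f,p["cy"]],[0,0,1]])
def ray(p,uv):
    n=cv2.undistortPoints(np.array([[uv]],float),K(p),np.array(p["D"],float))[0,0]
    T=np.array(p["world_from_camera"]); return T[:3,3],T[:3,:3]@np.array([n[0],n[1],1])
def onz(p,uv,z):
    o,d=ray(p,uv); return o+d*(z-o[2])/d[2]
def proj(p,X):
    T=np.linalg.inv(np.array(p["world_from_camera"])); 
    r,_=cv2.Rodrigues(T[:3,:3]); q,_=cv2.projectPoints(np.array(X,float).reshape(-1,1,3),r,T[:3,3],K(p),np.array(p["D"],float)); return q[:,0]
def tri(p1,u1,p2,u2):
    o1,d1=ray(p1,u1);o2,d2=ray(p2,u2); d1/=np.linalg.norm(d1);d2/=np.linalg.norm(d2)
    s=np.linalg.lstsq(np.c_[d1,-d2],o2-o1,rcond=None)[0]; a=o1+d1*s[0];b=o2+d2*s[1]
    return (a+b)/2,np.linalg.norm(a-b)
def save(p,n): cv2.imwrite("pics/"+n,p["color"][:,:,::-1])
E
python3 - <<'E'
from h import *
np.set_printoptions(precision=4,suppress=True)
s=read_camera("side");t=read_camera("top");save(s,"s0.png");save(t,"t0.png")
for p in(s,t): print(np.array(p["world_from_camera"])[:3],p["fovy"],p["D"])
for n,z in [("carrier_grip",.105),("carrier_seat",.075),("carrier",0),("spare_grip",.105),("bar_mid",.17),("stand",0),("handle_pad",.11),("mouse",0),("cleaner",0),("driver",0)]:
    for p,l in((s,"s"),(t,"t")):
        for d in tip_of(n,p)[:2]: print(n,l,np.array(d["point"]),round(d["p"],2),onz(p,d["point"],z))
st=get_state();print(st["orientation"],st["finger_gap"])
E
```

```text
[[ 0.8136 -0.3521  0.4627  0.0367]
 [-0.5811 -0.4661  0.6671 -0.7093]
 [-0.0193 -0.8117 -0.5838  0.8101]] 56.93814604123488 [-0.0723  0.      0.      0.      0.    ]
[[ 0.1491 -0.9656  0.2128  0.3261]
 [-0.9888 -0.1465  0.0279  0.0447]
 [ 0.0043 -0.2146 -0.9767  1.268 ]] 51.75969569538561 [-0.137  0.     0.     0.     0.   ]
carrier_grip s [266.6 268.8] 0.85 [ 0.421  -0.0867  0.105 ]
carrier_grip t [321.  272.3] 0.64 [ 0.4305 -0.0702  0.105 ]
carrier_grip t [326.3 273.5] 0.61 [ 0.4293 -0.0848  0.105 ]
carrier_seat t [320.2 273.4] 0.85 [ 0.4298 -0.0714  0.075 ]
carrier s [265.5 293.6] 0.78 [ 0.4207 -0.0741  0.    ]
carrier s [266.  276.1] 0.2 [ 0.4598 -0.0182  0.    ]
carrier t [319.4 278.7] 0.63 [ 0.4207 -0.0784  0.    ]
spare_grip s [239.7 230.4] 0.59 [0.4473 0.0943 0.105 ]
spare_grip s [255.5 208.7] 0.58 [0.5442 0.1598 0.105 ]
spare_grip t [271. 259.] 0.9 [0.446  0.0676 0.105 ]
bar_mid s [252.2 165.5] 0.94 [0.6267 0.3031 0.17  ]
bar_mid t [198.6 187.3] 0.58 [0.5972 0.2837 0.17  ]
stand s [251.8 209.4] 0.68 [0.6067 0.2936 0.    ]
stand t [210.4 201. ] 0.85 [0.6023 0.2771 0.    ]
handle_pad s [338.8 300.7] 0.66 [ 0.4945 -0.2819  0.11  ]
handle_pad t [405.1 257.2] 0.81 [ 0.5031 -0.2921  0.11  ]
mouse s [345.5 382.4] 0.71 [ 0.4161 -0.4026  0.    ]
mouse t [425.5 290.2] 0.75 [ 0.4311 -0.395   0.    ]
mouse t [321.2 277.1] 0.23 [ 0.4261 -0.083   0.    ]
cleaner s [319.3 236.6] 0.72 [0.7017 0.0278 0.    ]
cleaner t [300.8 183.2] 0.87 [0.6985 0.0148 0.    ]
driver s [215.5 184.2] 0.48 [0.5833 0.5311 0.    ]
driver t [129.4 198.2] 0.63 [0.5738 0.5264 0.    ]
[0.     0.1774 0.9841 0.    ] 0.08557251277231248
```

View pics/s0.png

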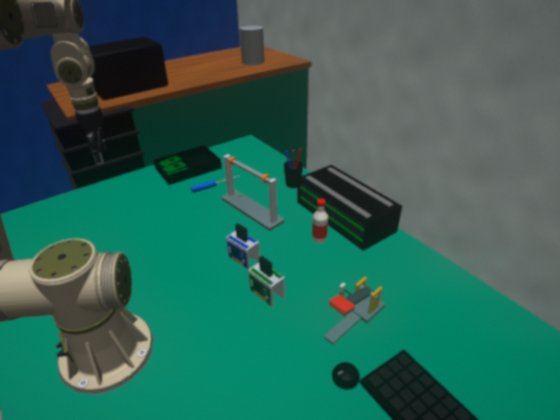

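View pics/t0.png

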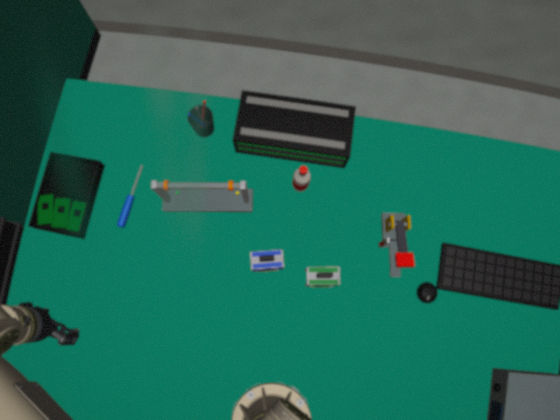

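The side view shows the green carrier at (266,280), the bar from (231,160) to (267,178) and the red pad at (341,302). The top view shows the carrier at (323,275), collars at (165,184) and (231,184), and the pad at (404,259). I'll zoom in for the yaws.

```bash
python3 - <<'E'
from h import *
s=cv2.imread("pics/s0.png");t=cv2.imread("pics/t0.png")
def c(im,x,y): 
    return cv2.resize(im[y:y+75,x:x+100],None,fx=4,fy=4,interpolation=cv2.INTER_CUBIC)
o=np.vstack([np.hstack([c(t,150,155),c(t,245,230)]),np.hstack([c(s,210,145),c(s,220,230)])])
cv2.imwrite("pics/z0.png",o)
o=np.vstack([np.hstack([c(t,360,205),c(s,310,265)])])
cv2.imwrite("pics/z1.png",o)
E
```

```text
(no output)
```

View pics/z0.png

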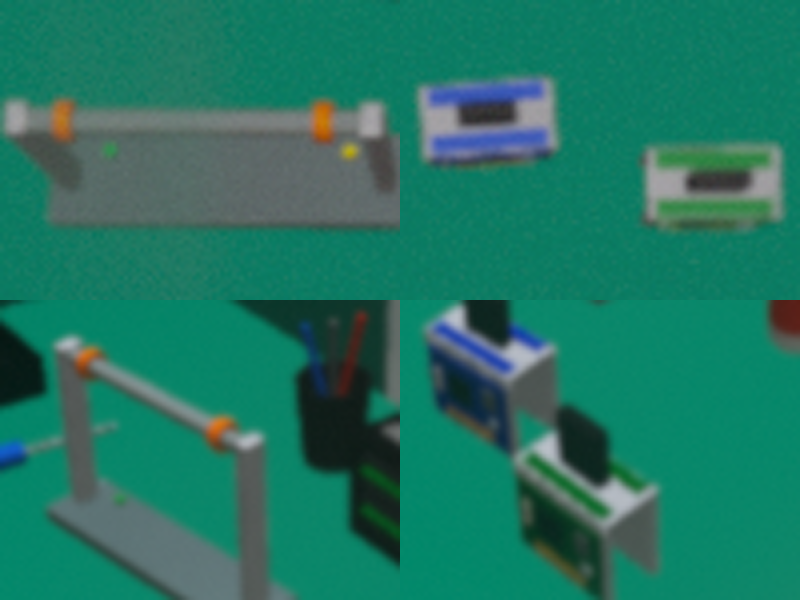

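View pics/z1.png

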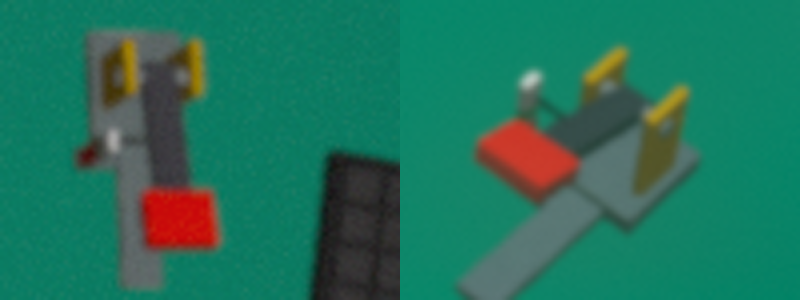

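The zooms show the green carrier's roof at zoom (645..782, 148..221), the collars at (63,120) and (322,121) from above, and the pad corners. Next I'll triangulate these.

```bash
python3 - <<'E'
from h import *
np.set_printoptions(precision=4,suppress=True)
s=read_camera("side");t=read_camera("top")
def P(u,v,ox,oy,x0=0,y0=0): return [(u-x0+.5)/4-.5+ox,(v-y0+.5)/4-.5+oy]
T=lambda l:[P(*q,245,230,400,0) for q in l]
c=np.array([onz(t,q,.081) for q in T([(645,147),(782,147),(782,221),(645,221)])]);print("roof top",c,c.mean(0))
c2=np.array([onz(s,P(*q,220,230,400,300),.081) for q in [(517,457),(605,527),(658,487)]]);print("roof side",c2,(c2[0]+c2[2])/2)
for n,a,b in[("colL",(63,120),(89,362)),("colR",(322,121),(220,433)),("postL",(16,118),(69,346)),("postR",(371,118),(249,440))]:
    print(n,tri(t,P(*a,150,155),s,P(*b,210,145,0,300)))
for n,a,b in[("NL",(143,190),(516,122)),("NR",(212,188),(580,163)),("FR",(218,247),(545,192)),("FL",(147,248),(480,147))]:
    print(n,tri(t,P(*a,360,205),s,P(*b,310,265,400,0)))
E
```

```text
roof top [[ 0.4426 -0.0294  0.081 ]
 [ 0.4563 -0.1227  0.081 ]
 [ 0.4062 -0.1289  0.081 ]
 [ 0.3927 -0.0363  0.081 ]] [ 0.4245 -0.0793  0.081 ]
roof side [[ 0.3956 -0.0373  0.081 ]
 [ 0.407  -0.1253  0.081 ]
 [ 0.4552 -0.1166  0.081 ]] [ 0.4254 -0.0769  0.081 ]
colL (array([0.5887, 0.3726, 0.1742]), np.float64(0.0033915834178932474))
colR (array([0.6133, 0.2026, 0.1736]), np.float64(0.00394510059388039))
postL (array([0.5851, 0.4025, 0.1786]), np.float64(0.0019306794258486775))
postR (array([0.6188, 0.1701, 0.1804]), np.float64(0.0027564922028980037))
NL (array([ 0.5126, -0.2649,  0.1029]), np.float64(0.0037034648671954032))
NR (array([ 0.5203, -0.3121,  0.1044]), np.float64(0.004357772660273464))
FR (array([ 0.4818, -0.319 ,  0.112 ]), np.float64(0.0006737470297360538))
FL (array([ 0.4747, -0.2708,  0.1107]), np.float64(0.0014092230826582848))
```

Request:
jog_arm([
  {"fingers":0,"slide":[-255,-300,25],"angular":[0,0,61.6]},
  {"fingers":0,"slide":[-255,-300,25],"angular":[0,0,61.6]},
  {"fingers":0,"slide":[-255,-300,25],"angular":[0,0,61.6]},
  {"fingers":0,"slide":[-255,-300,25],"angular":[0,0,61.6]},
  {"fingers":0,"slide":[-255,-300,25],"angular":[0,0,61.6]},
  {"fingers":0,"slide":[-255,-300,25],"angular":[0,0,61.6]},
  {"fingers":0,"slide":[-255,-300,25],"angular":[0,0,61.6]},
  {"fingers":0,"slide":[-255,-300,25],"angular":[0,0,61.6]},
  {"fingers":0,"slide":[-255,-300,25],"angular":[0,0,61.6]},
  {"fingers":0,"slide":[-255,-300,25],"angular":[0,0,61.6]},
], squeeze=40)

```text
clock: 2.03
tcp_pos: [0.3357, 0.1654, 0.2173]
orientation: [0.001, 0.659, 0.752, -0.0]
wrist_force: [0.7, 0.5, 0.5]
finger_gap: 0.0853
grip_force: 0.0
```

```bash
cat >> h.py <<'E'
from scipy.spatial.transform import Rotation as Ro
def go(X,yaw):
    """slide (mm), angular (deg) to reach TCP X, tool down, tool y at yaw (deg)"""
    st=get_state(); w,x,y,z=st["orientation"]; R=Ro.from_quat([x,y,z,w])
    a=np.radians(yaw); y_=np.array([np.cos(a),np.sin(a),0]); z_=np.array([0,0,-1.]); x_=np.cross(y_,z_)
    G=Ro.from_matrix(np.c_[x_,y_,z_])
    print("tcp",np.round(st["tcp_pos"],4),"t",round(st["clock"],2),"slide",np.round(R.inv().apply(np.array(X)-st["tcp_pos"])*1000,1),"ang",np.round((R.inv()*G).as_rotvec(degrees=True),2))
E
python3 -c "
from h import *
go([.425,-.078,.2],8)"
```

```text
tcp [0.3357 0.1654 0.2173] t 2.03 slide [-253.    56.4   17.6] ang [ 0.05  0.06 -0.41]
```

Request:
jog_arm([
  {"fingers":0,"slide":[-253,56.5,17.5],"angular":[0,0,-0.4]},
  {"fingers":0,"slide":[-253,56.5,17.5],"angular":[0,0,-0.4]},
  {"fingers":0,"slide":[-253,56.5,17.5],"angular":[0,0,-0.4]},
  {"fingers":0,"slide":[-253,56.5,17.5],"angular":[0,0,-0.4]},
  {"fingers":0,"slide":[-253,56.5,17.5],"angular":[0,0,-0.4]},
  {"fingers":0,"slide":[-253,56.5,17.5],"angular":[0,0,-0.4]},
  {"fingers":0,"slide":[-253,56.5,17.5],"angular":[0,0,-0.4]},
  {"fingers":0,"slide":[-253,56.5,17.5],"angular":[0,0,-0.4]},
  {"fingers":0,"slide":[-253,56.5,17.5],"angular":[0,0,-0.4]},
])

```text
clock: 2.78
tcp_pos: [0.4256, -0.0742, 0.1995]
orientation: [-0.001, 0.654, 0.756, 0.0]
wrist_force: [-0.4, 0.3, 0.6]
finger_gap: 0.0855
grip_force: 0.0
```

```bash
python3 -c "
from h import *
go([.425,-.078,.102],8)
s=read_camera('side')
o=s['color'][215:315,190:323,::-1]
cv2.imwrite('pics/s1.png',cv2.resize(o,None,fx=5,fy=5,interpolation=cv2.INTER_CUBIC))"
```

```text
tcp [ 0.4256 -0.0742  0.1995] t 2.78 slide [-3.8 -1.  97.5] ang [-0.05 -0.06  0.25]
```

View pics/s1.png

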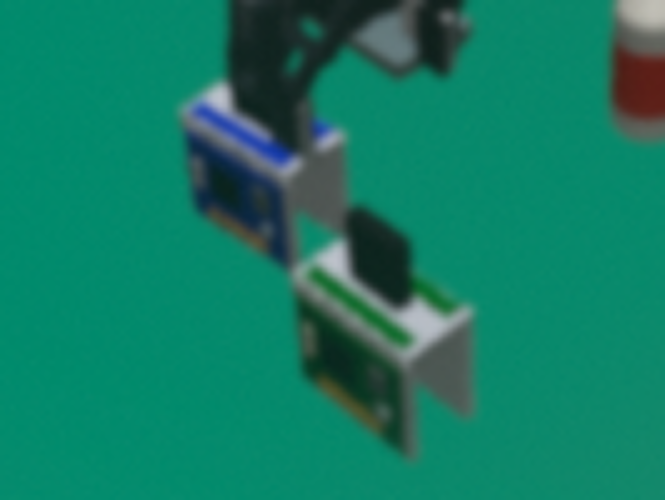

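The open fingers at about (265,140) and (440,40) straddle the green tab at (380,255), so I can go down and close.

Request:
jog_arm([
  {"fingers":0,"slide":[0,0,35]},
  {"fingers":0,"slide":[0,0,65]},
  {"fingers":0,"slide":[0,0,85]},
  {"fingers":0,"slide":[0,0,98]},
  {"fingers":0,"slide":[0,0,98]},
  {"fingers":0.5,"slide":[0,0,98]},
  {"fingers":1,"slide":[0,0,98]},
  {"fingers":1,"slide":[0,0,98]},
  {"fingers":1,"slide":[0,0,98]},
  {"fingers":1,"slide":[0,0,98]},
], squeeze=40)

```text
schema error: expected keys fingers, slide, angular
```

Request:
jog_arm([
  {"fingers":1,"slide":[0,0,0]},
  {"fingers":1,"slide":[0,0,0]},
  {"fingers":1,"slide":[0,0,0]},
  {"fingers":1,"slide":[0,0,0]},
])

```text
schema error: expected keys fingers, slide, angular
```

Request:
jog_arm([
  {"fingers":0,"slide":[0,0,35],"angular":[0,0,0]},
  {"fingers":0,"slide":[0,0,65],"angular":[0,0,0]},
  {"fingers":0,"slide":[0,0,85],"angular":[0,0,0]},
  {"fingers":0,"slide":[0,0,98],"angular":[0,0,0]},
  {"fingers":0,"slide":[0,0,98],"angular":[0,0,0]},
  {"fingers":0.5,"slide":[0,0,98],"angular":[0,0,0]},
  {"fingers":1,"slide":[0,0,98],"angular":[0,0,0]},
  {"fingers":1,"slide":[0,0,98],"angular":[0,0,0]},
  {"fingers":1,"slide":[0,0,98],"angular":[0,0,0]},
  {"fingers":1,"slide":[0,0,98],"angular":[0,0,0]},
], squeeze=40)

```text
clock: 3.67
tcp_pos: [0.4267, -0.0742, 0.1027]
orientation: [0.001, 0.654, 0.757, 0.0]
wrist_force: [0.4, -0.2, -0.2]
finger_gap: 0.0255
grip_force: 0.0
```

Request:
jog_arm([
  {"fingers":1,"slide":[0,0,0],"angular":[0,0,0]},
  {"fingers":1,"slide":[0,0,0],"angular":[0,0,0]},
  {"fingers":1,"slide":[0,0,0],"angular":[0,0,0]},
  {"fingers":1,"slide":[0,0,0],"angular":[0,0,0]},
])

```text
clock: 4.0
tcp_pos: [0.4261, -0.0742, 0.102]
orientation: [0.0, 0.654, 0.757, 0.0]
wrist_force: [-0.6, 0.0, 3.4]
finger_gap: 0.0112
grip_force: 42.7
```

Request:
jog_arm([
  {"fingers":1,"slide":[0,0,-15],"angular":[0,0,0]},
  {"fingers":1,"slide":[0,0,-45],"angular":[0,0,0]},
  {"fingers":1,"slide":[0,0,-80],"angular":[0,0,0]},
  {"fingers":1,"slide":[0,0,-120],"angular":[0,0,0]},
  {"fingers":1,"slide":[0,0,-155],"angular":[0,0,0]},
  {"fingers":1,"slide":[0,0,-185],"angular":[0,0,0]},
  {"fingers":1,"slide":[0,0,-205],"angular":[0,0,0]},
  {"fingers":1,"slide":[0,0,-210],"angular":[0,0,0]},
  {"fingers":1,"slide":[0,0,-210],"angular":[0,0,0]},
  {"fingers":1,"slide":[0,0,-210],"angular":[0,0,0]},
])

```text
clock: 4.83
tcp_pos: [0.4255, -0.074, 0.3103]
orientation: [-0.001, 0.654, 0.757, -0.0]
wrist_force: [-0.3, 0.5, -2.6]
finger_gap: 0.0117
grip_force: 41.9
```

```bash
python3 -c "
from h import *
print(get_state()['wrist_force'],get_state()['finger_gap'])
go([.6015,.290,.312],8.25)"
```

```text
[-0.33996148  0.54950019 -2.61251848] 0.011721985505385722
tcp [ 0.4255 -0.074   0.3103] t 4.83 slide [334.5 227.   -1.7] ang [-0.1  -0.06  0.1 ]
```

Request:
jog_arm([
  {"fingers":1,"slide":[15,10,0],"angular":[0,0,0]},
  {"fingers":1,"slide":[40,27,0],"angular":[0,0,0]},
  {"fingers":1,"slide":[70,47,0],"angular":[0,0,0]},
  {"fingers":1,"slide":[100,68,0],"angular":[0,0,0]},
  {"fingers":1,"slide":[130,88,0],"angular":[0,0,0]},
  {"fingers":1,"slide":[160,109,0],"angular":[0,0,0]},
  {"fingers":1,"slide":[190,129,0],"angular":[0,0,0]},
  {"fingers":1,"slide":[220,149,0],"angular":[0,0,0]},
  {"fingers":1,"slide":[245,166,0],"angular":[0,0,0]},
  {"fingers":1,"slide":[265,180,0],"angular":[0,0,0]},
])

```text
clock: 5.67
tcp_pos: [0.5652, 0.2166, 0.3083]
orientation: [-0.002, 0.653, 0.757, -0.002]
wrist_force: [0.3, -1.0, -3.1]
finger_gap: 0.0113
grip_force: 41.9
```

Request:
jog_arm([
  {"fingers":1,"slide":[25,17,0],"angular":[0,0,0]},
  {"fingers":1,"slide":[45,31,0],"angular":[0,0,0]},
  {"fingers":1,"slide":[60,41,0],"angular":[0,0,0]},
  {"fingers":1,"slide":[69,47,0],"angular":[0,0,0]},
  {"fingers":1,"slide":[69,47,0],"angular":[0,0,0]},
  {"fingers":1,"slide":[69,47,0],"angular":[0,0,0]},
  {"fingers":1,"slide":[69,47,0],"angular":[0,0,0]},
])

```text
clock: 6.25
tcp_pos: [0.6014, 0.2887, 0.3099]
orientation: [-0.001, 0.654, 0.757, -0.002]
wrist_force: [0.2, -0.3, -2.3]
finger_gap: 0.0113
grip_force: 41.9
```

```bash
python3 -c "
from h import *
go([.6015,.290,.205],8.25)
s=read_camera('side');t=read_camera('top')
f=lambda p,x,y:cv2.resize(p['color'][y:y+100,x:x+100,::-1],None,fx=4,fy=4,interpolation=cv2.INTER_CUBIC)
cv2.imwrite('pics/s2.png',np.hstack([f(s,205,110),f(t,140,125)]))"
```

```text
tcp [0.6014 0.2887 0.3099] t 6.25 slide [  1.3   0.7 104.9] ang [-0.19  0.05  0.1 ]
```

View pics/s2.png

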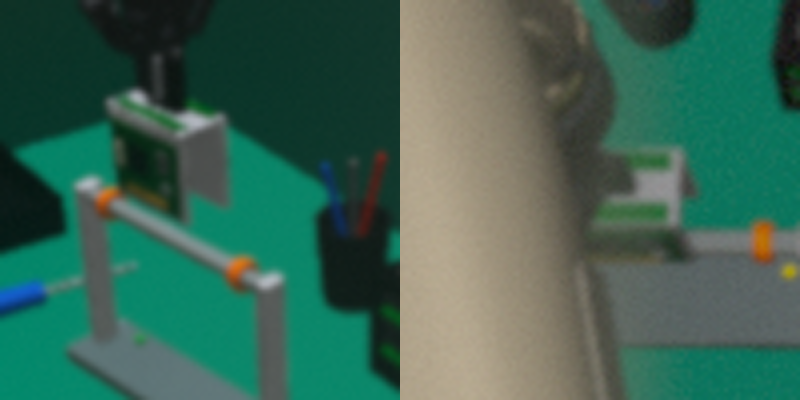

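Side view: the carrier's roof corners are at crop (108,102), (182,133) and (226,117), squarely over the bar. I'll check the numbers quickly.

```bash
python3 -c "
from h import *
s=read_camera('side')
c=[onz(s,[(u+.5)/4-.5+205,(v+.5)/4-.5+110],.289) for u,v in [(107,103),(182,134),(228,117)]]
print(np.round(c,4),(c[0]+c[2])/2)
b=[onz(s,[(u+.5)/4-.5+205,(v+.5)/4-.5+110],.170) for u,v in [(107,202),(240,272)]]
print(np.round(b,4),(b[0]+b[1])/2)"
```

```text
[[0.5706 0.3266 0.289 ]
 [0.588  0.2402 0.289 ]
 [0.633  0.2439 0.289 ]] [0.60177127 0.2852291  0.289     ]
[[0.5893 0.3813 0.17  ]
 [0.6154 0.2095 0.17  ]] [0.60235345 0.29539356 0.17      ]
```

Request:
jog_arm([
  {"fingers":1,"slide":[5,0,10],"angular":[0,0,0]},
  {"fingers":1,"slide":[5,0,25],"angular":[0,0,0]},
  {"fingers":1,"slide":[5,0,40],"angular":[0,0,0]},
  {"fingers":1,"slide":[5,0,55],"angular":[0,0,0]},
  {"fingers":1,"slide":[5,0,70],"angular":[0,0,0]},
  {"fingers":1,"slide":[5,0,83],"angular":[0,0,0]},
  {"fingers":1,"slide":[5,0,92],"angular":[0,0,0]},
  {"fingers":1,"slide":[5,0,98],"angular":[0,0,0]},
  {"fingers":1,"slide":[5,0,100],"angular":[0,0,0]},
  {"fingers":1,"slide":[5,0,100],"angular":[0,0,0]},
])

```text
clock: 7.23
tcp_pos: [0.6011, 0.2942, 0.2115]
orientation: [-0.0, 0.654, 0.757, -0.0]
wrist_force: [0.4, -0.5, -2.2]
finger_gap: 0.0117
grip_force: 41.9
```

Request:
jog_arm([
  {"fingers":1,"slide":[0,0,1],"angular":[0,0,0]},
  {"fingers":1,"slide":[0,0,2],"angular":[0,0,0]},
  {"fingers":1,"slide":[0,0,3],"angular":[0,0,0]},
  {"fingers":1,"slide":[0,0,3],"angular":[0,0,0]},
])

```text
clock: 7.57
tcp_pos: [0.6015, 0.2944, 0.2091]
orientation: [0.0, 0.654, 0.757, 0.0]
wrist_force: [-0.1, 0.5, -3.1]
finger_gap: 0.0116
grip_force: 41.9
```

Request:
jog_arm([
  {"fingers":1,"slide":[0,0,1],"angular":[0,0,0]},
  {"fingers":1,"slide":[0,0,2],"angular":[0,0,0]},
  {"fingers":1,"slide":[0,0,3],"angular":[0,0,0]},
  {"fingers":1,"slide":[0,0,3.5],"angular":[0,0,0]},
  {"fingers":1,"slide":[0,0,3.5],"angular":[0,0,0]},
])

```text
clock: 7.98
tcp_pos: [0.6013, 0.2943, 0.2051]
orientation: [-0.0, 0.654, 0.757, -0.0]
wrist_force: [-0.4, -0.3, -2.6]
finger_gap: 0.0112
grip_force: 42.1
```

Request:
jog_arm([
  {"fingers":1,"slide":[0,0,0.5],"angular":[0,0,0]},
  {"fingers":1,"slide":[0,0,1],"angular":[0,0,0]},
  {"fingers":1,"slide":[0,0,1.5],"angular":[0,0,0]},
  {"fingers":1,"slide":[0,0,1.5],"angular":[0,0,0]},
])

```text
clock: 8.32
tcp_pos: [0.6013, 0.2943, 0.205]
orientation: [0.0, 0.654, 0.757, 0.001]
wrist_force: [-2.4, -1.4, 4.2]
finger_gap: 0.011
grip_force: 43.0
```

Request:
jog_arm([
  {"fingers":0.85,"slide":[0,0,0],"angular":[0,0,0]},
  {"fingers":0.7,"slide":[0,0,0],"angular":[0,0,0]},
  {"fingers":0.5,"slide":[0,0,0],"angular":[0,0,0]},
  {"fingers":0.3,"slide":[0,0,0],"angular":[0,0,0]},
  {"fingers":0.3,"slide":[0,0,0],"angular":[0,0,0]},
  {"fingers":0.3,"slide":[0,0,0],"angular":[0,0,0]},
  {"fingers":0.3,"slide":[0,0,0],"angular":[0,0,0]},
  {"fingers":0.3,"slide":[0,0,-15],"angular":[0,0,0]},
  {"fingers":0.3,"slide":[0,0,-40],"angular":[0,0,0]},
  {"fingers":0.3,"slide":[0,0,-75],"angular":[0,0,0]},
])

```text
clock: 9.15
tcp_pos: [0.5999, 0.2938, 0.2764]
orientation: [-0.002, 0.654, 0.757, -0.003]
wrist_force: [1.1, 0.9, 0.7]
finger_gap: 0.0598
grip_force: 0.0
```

```bash
python3 -c "
from h import *
st=get_state();print(st['finger_gap'],st['wrist_force'])
go([.4975,-.2917,.20],9)
s=read_camera('side')
f=lambda p,x,y:cv2.resize(p['color'][y:y+100,x:x+100,::-1],None,fx=4,fy=4,interpolation=cv2.INTER_CUBIC)
cv2.imwrite('pics/s3.png',f(s,205,110))"
```

```text
0.059796918631134476 [1.09689983 0.91649589 0.69698184]
tcp [0.5999 0.2938 0.2764] t 9.15 slide [-564.3 -186.    78.1] ang [-0.35  0.06 -0.64]
```

View pics/s3.png

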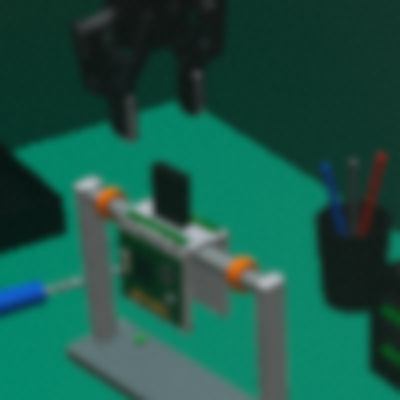

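The carrier hangs astride the bar between the collars at crop (155,235), and the gripper is clear. Next is the handle, with the fingers closed.

Request:
jog_arm([
  {"fingers":0.3,"slide":[0,0,-20],"angular":[0,0,0]},
  {"fingers":0.3,"slide":[-20,-7,-30],"angular":[0,0,0]},
  {"fingers":1,"slide":[-55,-19,-30],"angular":[0,0,0]},
  {"fingers":1,"slide":[-92,-31,-30],"angular":[0,0,0]},
  {"fingers":1,"slide":[-130,-44,-30],"angular":[0,0,0]},
  {"fingers":1,"slide":[-168,-57,-30],"angular":[0,0,0]},
  {"fingers":1,"slide":[-206,-70,-30],"angular":[0,0,0]},
  {"fingers":1,"slide":[-244,-83,-30],"angular":[0,0,0]},
  {"fingers":1,"slide":[-282,-96,-30],"angular":[0,0,0]},
  {"fingers":1,"slide":[-320,-109,-30],"angular":[0,0,0]},
])

```text
clock: 10.03
tcp_pos: [0.5393, -0.0399, 0.3091]
orientation: [0.0, 0.654, 0.757, 0.0]
wrist_force: [0.5, -0.3, -0.1]
finger_gap: -0.0002
grip_force: 0.0
```

Request:
jog_arm([
  {"fingers":1,"slide":[-38,-13,10],"angular":[0,0,0]},
  {"fingers":1,"slide":[-76,-26,20],"angular":[0,0,0]},
  {"fingers":1,"slide":[-114,-38,30],"angular":[0,0,0]},
  {"fingers":1,"slide":[-150,-50,40],"angular":[0,0,0]},
  {"fingers":1,"slide":[-185,-62,50],"angular":[0,0,0]},
  {"fingers":1,"slide":[-215,-72,60],"angular":[0,0,0]},
  {"fingers":1,"slide":[-235,-78,70],"angular":[0,0,0]},
  {"fingers":1,"slide":[-244,-82,80],"angular":[0,0,0]},
  {"fingers":1,"slide":[-244,-82,80],"angular":[0,0,0]},
  {"fingers":1,"slide":[-244,-82,80],"angular":[0,0,0]},
])

```text
clock: 10.87
tcp_pos: [0.4939, -0.2908, 0.2282]
orientation: [-0.001, 0.654, 0.757, 0.0]
wrist_force: [-0.2, 1.0, -0.5]
finger_gap: 0.0001
grip_force: 0.0
```

```bash
python3 -c "
from h import *
st=get_state();print(st['finger_gap'],st['wrist_force'])
go([.492,-.2925,.121],9)
s=read_camera('side');t=read_camera('top')
f=lambda p,x,y:cv2.resize(p['color'][y:y+100,x:x+100,::-1],None,fx=4,fy=4,interpolation=cv2.INTER_CUBIC)
cv2.imwrite('pics/s4.png',np.hstack([f(s,295,235),f(t,350,195)]))"
```

```text
0.0001412740229966068 [-0.21668724  1.04384886 -0.5497957 ]
tcp [ 0.4939 -0.2908  0.2282] t 10.87 slide [ -1.6  -2.  107.2] ang [-0.05 -0.11 -0.68]
```

View pics/s4.png

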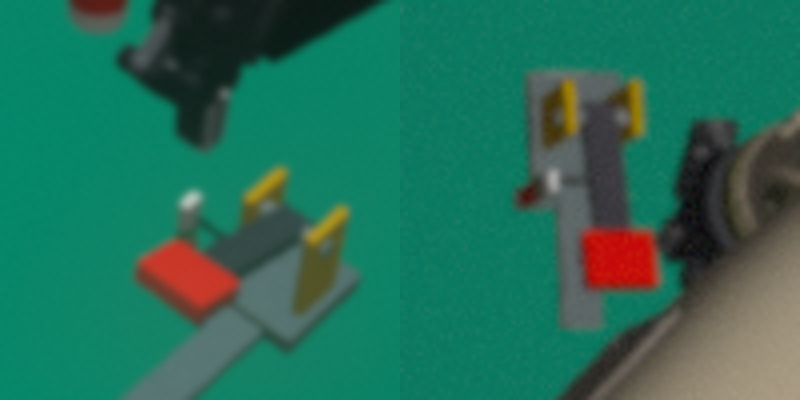

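The fingertips at crop (205,140) are above the red pad at (190,275). I'll go down to near contact.

Request:
jog_arm([
  {"fingers":1,"slide":[-1.6,-2,25],"angular":[0,0,0]},
  {"fingers":1,"slide":[-1.6,-2,50],"angular":[0,0,0]},
  {"fingers":1,"slide":[-1.6,-2,75],"angular":[0,0,0]},
  {"fingers":1,"slide":[-1.6,-2,92],"angular":[0,0,0]},
  {"fingers":1,"slide":[-1.6,-2,100],"angular":[0,0,0]},
  {"fingers":1,"slide":[-1.6,-2,105],"angular":[0,0,0]},
  {"fingers":1,"slide":[-1.6,-2,105],"angular":[0,0,0]},
  {"fingers":1,"slide":[-1.6,-2,105],"angular":[0,0,0]},
])

```text
clock: 11.63
tcp_pos: [0.4935, -0.2933, 0.1251]
orientation: [0.001, 0.653, 0.757, 0.0]
wrist_force: [-0.6, 0.4, 0.5]
finger_gap: -0.0001
grip_force: 0.0
```

Request:
jog_arm([
  {"fingers":1,"slide":[0,0,3],"angular":[0,0,0]},
  {"fingers":1,"slide":[0,0,6],"angular":[0,0,0]},
  {"fingers":1,"slide":[0,0,9],"angular":[0,0,0]},
  {"fingers":1,"slide":[0,0,12],"angular":[0,0,0]},
  {"fingers":1,"slide":[0,0,15],"angular":[0,0,0]},
  {"fingers":1,"slide":[0,0,15],"angular":[0,0,0]},
  {"fingers":1,"slide":[0,0,15],"angular":[0,0,0]},
])

```text
clock: 12.22
tcp_pos: [0.4925, -0.294, 0.1091]
orientation: [0.0, 0.654, 0.757, -0.0]
wrist_force: [-1.9, -0.7, 5.6]
finger_gap: -0.0
grip_force: 2.6
```

Request:
jog_arm([
  {"fingers":1,"slide":[0,0,3],"angular":[0,0,0]},
  {"fingers":1,"slide":[0,0,6],"angular":[0,0,0]},
  {"fingers":1,"slide":[0,0,9],"angular":[0,0,0]},
  {"fingers":1,"slide":[0,0,12],"angular":[0,0,0]},
  {"fingers":1,"slide":[0,0,14],"angular":[0,0,0]},
  {"fingers":1,"slide":[0,0,15],"angular":[0,0,0]},
  {"fingers":1,"slide":[0,0,15],"angular":[0,0,0]},
  {"fingers":1,"slide":[0,0,15],"angular":[0,0,0]},
  {"fingers":1,"slide":[0,0,15],"angular":[0,0,0]},
])

```text
clock: 12.97
tcp_pos: [0.4916, -0.294, 0.0943]
orientation: [-0.0, 0.654, 0.756, -0.001]
wrist_force: [-6.1, -1.6, 7.5]
finger_gap: 0.0003
grip_force: 4.0
```

```bash
python3 -c "
from h import *
go([.492,-.2925,.093],9)
s=read_camera('side');t=read_camera('top')
f=lambda p,x,y,k,w:cv2.resize(p['color'][y:y+w,x:x+w,::-1],(400,400),interpolation=cv2.INTER_CUBIC)
cv2.imwrite('pics/s5.png',np.hstack([f(s,315,262,0,60),f(s,205,130,0,100)]))"
```

```text
tcp [ 0.4916 -0.294   0.0943] t 12.97 slide [1.5 0.7 1.3] ang [-0.11  0.06 -0.7 ]
```

View pics/s5.png

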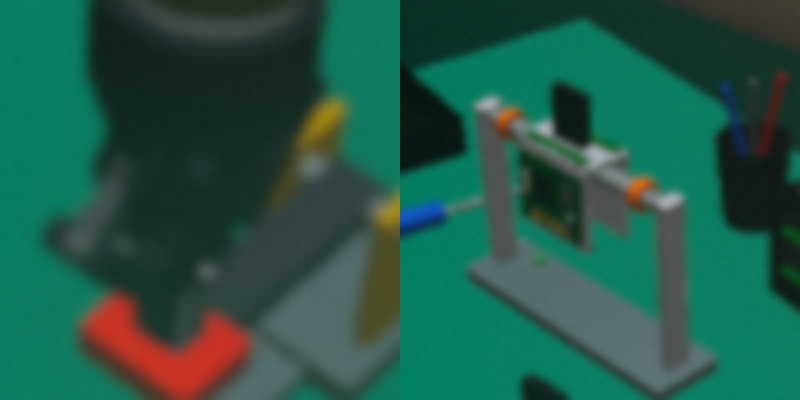

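The tips are pressing the middle of the pad at crop (180,330), and the carrier still hangs. A last trim of 1.3 mm, then I'll let it settle.

Request:
jog_arm([
  {"fingers":1,"slide":[0,0,1.3],"angular":[0,0,0]},
  {"fingers":1,"slide":[0,0,1.3],"angular":[0,0,0]},
  {"fingers":1,"slide":[0,0,1.3],"angular":[0,0,0]},
  {"fingers":1,"slide":[0,0,1.3],"angular":[0,0,0]},
  {"fingers":1,"slide":[0,0,1.3],"angular":[0,0,0]},
  {"fingers":1,"slide":[0,0,1.3],"angular":[0,0,0]},
  {"fingers":1,"slide":[0,0,1.3],"angular":[0,0,0]},
  {"fingers":1,"slide":[0,0,1.3],"angular":[0,0,0]},
])

```text
clock: 13.73
tcp_pos: [0.4917, -0.294, 0.0931]
orientation: [-0.0, 0.654, 0.756, -0.001]
wrist_force: [-5.0, -2.4, 8.4]
finger_gap: 0.0003
grip_force: 4.3
```

Fz is 8.4 N with the tips at 82 mm, which matches level.

```bash
python3 -c "
from workcell import *
print(hand_in())"
```

```text
the job is handed in; nothing more can be done
None
```

The green carrier hangs astride the bar between the orange collars, and the closed gripper is holding the red pad level (fingertips at 82 mm, 8.4 N; I never saw the gauge pointer itself); I handed the job in at about 14 s, and the result was not reported back.

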